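# Jack up the bench shaker

## Task

Turn the selector on the shaker's deck to the red off mark, then set the red lever jack on the bench with its saddle under the yellow-marked lift tab and let go of it. Pump the jack handle once (press it fully down so the shaker's edge lifts, then let it come all the way back up), then press it fully down again and finish while holding it down, so that the jack alone keeps that edge of the shaker raised. Leave the other things on the bench alone.

Things in the scene. Friction and masses are not known exactly. Their poses are not given: they have to be found in the camera images.
- shaker: White orbital shaker, about 4.5 kg, loose on four rubber feet; 280 (x) x 240 (y) mm, deck 95 high, tube tray (to 150 high) centred at x +55, y -20. Origin on the bench under its centre. A steel lift tab, 60 wide, 5 thick, sticks out 60 from the middle of its +y side; lifted there, it tips about its -y feet (y -95). Selector at deck corner x -85, y +55.
- lift_point (a point): Centre of the underside of the lift tab, 58 mm above the bench at the start, straight below a yellow disc (28 dia, small black centre) on the tab's top. It lies 150 along the shaker's +y from its centre, 30 outside its side. The shaker's frame: +y points out of the shaker along the tab.
- selector (a joint): Selector angle, rad: 0 is the red off mark; grows clockwise seen from above. Detents at 0, 0.7 and 1.4 (the latter two have grey marks), stops just outside 0 and 1.4. Clicks over about half-way between detents with up to about 0.1 N m, and is drawn to the nearest detent when let go.
- selector_grip (a point): On the selector's vertical axis, in its black grip bar, 30 mm above the deck: bar 14 thick, 42 long, 32 tall, top 13 above this point, 16 below it a disc 44 dia. Own x axis lies along the bar, white pointer line at its -x end; at off the bar lies along the shaker's x, pointer to the shaker's -x.
- jack: Loose red lever jack, about 0.9 kg: base plate 260 x 70 x 8 mm, from 95 behind (-x) to 165 ahead (+x) of the origin. Origin on the bench under the grip tower, z up. The saddle is at -x, the handle runs to +x. On the plate, in x: saddle at -70, grip tower at 0, handle hinge at +20 (50 above the bench).
- jack_grip (a point): Centre of the rubber band of the jack's upright grip tower, 55 mm above the bench when the jack stands; same axes as the jack. The tower is 30 (x) by 36 (y, the way to grip it), its top 78 above the bench; close to the jack's balance point.
- saddle_top (a point): Centre of the top of the round steel saddle, 32 mm dia with black rubber top, 46 above the bench when down (it passes below the 58 high tab), 70 along the jack's -x from the tower. It rises 30 mm in the handle's full stroke, 60 per rad, and sinks when the handle comes up.
- jack_handle (a joint): Jack handle angle, rad: 0 fully up (its rest, 0.45 rad above level), 0.5 fully down at its stop. It swings about a level axis along the jack's y through the point 20 mm along the jack's x and 50 mm high. A spring returns it, damped; 3 to 5 N on the pad moves it free and 10 to 18 N under the shaker's weight.
- handle_pad (a point): Middle of the top of the black pad at the handle's end, where it is pressed: pad 44 long, 32 wide, 10 thick (mm), its middle 125 from the hinge. Its top is about 109 high and 130 along the jack's x from the tower when up, 49 high and 145 along when fully down.
- tube_rack: rack of capped tubes, 90 x 190 x 62 tall mm; a bystander, to be left alone. Origin at its underside.
- reagent: amber bottle, 60 dia x 130 tall mm; a bystander, to be left alone. Origin at its underside.
- beaker: glass beaker, 60 dia x 60 tall mm; a bystander, to be left alone. Origin at its underside.
- jar: white jar, 52 dia x 60 tall mm; a bystander, to be left alone. Origin at its underside.
- tip_box: blue tip box, 85 x 120 x 65 tall mm; a bystander, to be left alone. Origin at its underside.
- pipette: white and blue pipette lying down, 215 long mm; a bystander, to be left alone. Origin at its underside.

How it is judged:
By the outcome, as a careful person would: the job done as asked, in the order asked, and still so for the second after the job is handed in, while the arm keeps its last pose, push and grip.
It also fails if it takes over 67 s, if anything falls off the work surface, if the arm or the gripper's body presses on something with over 40 N, if the wrist force passes 120 N, or if a joint passes its speed limit or range.

## Robot

A 7-joint arm with a two-finger parallel gripper is mounted at the origin on the work surface. World frame = base frame: x ahead of the robot, y to its left, z up, the work surface at z = 0. Lengths are in m, angles in rad, forces in N, time in s.
With the tool pointing down it reaches from about 0.4 to 0.85 m from the base axis. Payload 4.5 kg.
Tool frame: the origin (TCP) lies on the centre line of the jaws, within the pads' length; the fingertips stand ahead of it and the grasp point (between the pads) lies 6 mm ahead of it (r.tcp_to_tips is the x of the fingertips in the tool frame, in m); x points along the fingers, y is the direction in which the jaws open and shut, and the axes are right-handed (so a half turn about x gives the same grasp; the last joint's range is limited). The gripper opens to 88 mm and grips with 3 to 60 N. Pads are 18 mm wide; open, the fingers measure 123 mm over their backs; the gripper's body (75 mm by 187 mm) begins 45 mm behind the grasp point.
Start: joints at [0.034, 0.689, -0.195, 1.565, 0.157, 0.902, -0.215], TCP at [0.625, 0, 0.264] pointing down, gripper open.
Joint ranges: [-3.01, 3.01], [-0.46, 2.08], [-1.47, 1.51], [0.13, 2.56], [-1, 4.14], [0.04, 2.09], [-2.66, 2.66]. Speed limits (rad/s): [2.57, 2.57, 3.14, 3.14, 3.14, 3.14, 3.14].

## Interface

Orientations are given as a unit quaternion [x, y, z, w].
In Python, from plant import r gives the robot as it stands.
- The arm moves only by the tool play_rows, never from a script. Its argument "targets" is a list of rows, each a list of 3 entries, a list of its own where there are three numbers: the turn, a rotation vector about the world's x, y, z in rad, then the shift along the world's x, y, z in units of 40 mm (1.0 is 40 mm), then the closure in counts, from 0 (fully open) to 255 (shut). A call has 1 to 5 rows; each row shifts and turns the commanded pose from where the row before left it; what a row does not reach is not made up. A row lasts 1/10 s, in which the tool goes at most 50 mm and 8.59 degrees, less where a joint would pass 70% of its speed; a pose out of reach is approached as far as the arm can. A call is refused whole if a number of a shift passes 1 or a number of a turn 0.15, either way. A call with a gripper value outside its range is refused whole. The fingers move at their own pace and stop on an object; "newtons" is the grip in N (left out, the last holds). Time passes only in rows, so rows that do not move let the fingers close. It gives the time, the measured TCP pose, the force and the opening at its end, in the units of the state.
- r.get_state(): the state, without advancing time (a new reading comes with each control period).
- r.snapshot(name): name is "scene" or "side" or "wrist"; returns a dict with "color" (420x560x3 uint8, red, green, blue), "fx", "fy", "cx", "cy" (pixels), "cam_to_world" (4x4, takes a point from camera to world coordinates). Camera axes: x right, y up, looking along -z (the intrinsics and any distortion apply to the point x, -y, -z); pixel columns grow to the right and rows downward; lengths in m; the calibration is good to about 2 mm. The wrist camera is an equidistant fisheye: a pixel r from the principal point sees the ray r / f radians off the axis. A picture is of the moment at which its call begins. There is no depth.
- r.finish_job(): hands the job in, once; it reports no verdict.
The state is a dict: "clock": time; "q": joint angles; "qd": joint speeds; "joint_torque": joint torques, N m; "tool_pos": TCP position; "eef_rot": TCP orientation; "contact_force": force on the tool from outside, world axes, zero at the start; "moment": the same for the moment, N m; "opening": opening from 0.0 (shut) to 1.0 (fully open).
Only numpy, scipy, OpenCV 4.12 (cv2) and the standard library are available. Lean on these libraries where they do the work, as an engineer would, in place of code of your own. Each camera call takes 0.05 s, during which the arm holds its last target.

## Working session

There is one attempt and no reset: what is moved stays moved. The work goes in short steps, Python scripts to look and compute and a tool call to move; the robot and the scene stay as the last step left them, time stands still between calls to the robot, and variables do not carry over. Pictures are saved under pics/ and viewed, and the job is handed in when it is done.

Besides the shell and the picture viewer there is one more tool, called after ">>>" as name(argument=value, ...), one argument or row to a line, values as JSON. play_rows: Moves the arm, as the interface text tells. Its arguments: {"type":"object","properties":{"targets":{"type":"array","items":{"type":"array"}},"newtons":{"type":"number"}},"required":["targets"]}

```bash
ls; mkdir -p pics; cat > h.py <<'E'
import numpy as np, cv2
from plant import r
E
python3 - <<'E'
from h import *
print(r.get_state()); print(r.tcp_to_tips)
for n in("scene","side","wrist"):
    s=r.snapshot(n); cv2.imwrite(f"pics/{n}0.png",s["color"][...,::-1])
    np.save(f"pics/{n}0.npy",s,allow_pickle=True)
    print(n,s["fx"],s["fy"],s["cx"],s["cy"],s["cam_to_world"].__repr__(), [k for k in s])
E
```

```text
pics
{'clock': 0.0, 'q': array([ 0.03379563,  0.6900069 , -0.19449723,  1.56630733,  0.15730357,
        0.90249103, -0.21505847]), 'qd': array([ 0.00126471, -0.00015192,  0.00041169, -0.00047016,  0.00179773,
       -0.00043248, -0.00010581]), 'joint_torque': array([ 3.38560185e-04, -5.27571630e+01, -1.26686912e+00, -1.53434461e+01,
       -5.26333472e-02,  6.56995355e-03,  1.65937727e-04]), 'tool_pos': array([ 6.24430893e-01, -5.21677032e-05,  2.62905040e-01]), 'eef_rot': array([-0.49948175, -0.50044751,  0.50046029, -0.49960961]), 'contact_force': array([-0.02059784, -0.67339643, -0.00956011]), 'moment': array([0.0071364 , 0.01214373, 0.03414728]), 'opening': 0.9997947517244214}
0.025
scene 490.60715000998067 490.60715000998067 290.88780489742976 211.96248153870977 array([[ 0.61184655, -0.52781555,  0.58911335,  1.38716847],
       [ 0.79092433,  0.39970321, -0.46333147, -0.62073514],
       [ 0.00908306,  0.74943185,  0.66201919,  0.99932069],
       [ 0.        ,  0.        ,  0.        ,  1.        ]]) ['color', 'fx', 'fy', 'cx', 'cy', 'cam_to_world']
side 425.94601776426896 425.94601776426896 283.6701612825909 211.40736437793927 array([[-0.66534967,  0.44804294, -0.5971326 , -0.17267499],
       [-0.74636235, -0.38218505,  0.54486496,  0.712925  ],
       [ 0.01590775,  0.80820302,  0.58868907,  0.883199  ],
       [ 0.        ,  0.        ,  0.        ,  1.        ]]) ['color', 'fx', 'fy', 'cx', 'cy', 'cam_to_world']
wrist 325.19226210127806 325.19226210127806 281.09758980165526 207.90715142264796 array([[ 9.99999262e-01,  6.63154149e-04,  1.01797156e-03,
         6.24742746e-01],
       [-9.35185928e-04,  9.55023611e-01,  2.96528292e-01,
         7.55054126e-02],
       [-7.75542909e-04, -2.96529025e-01,  9.55023526e-01,
         3.84598738e-01],
       [ 0.00000000e+00,  0.00000000e+00,  0.00000000e+00,
         1.00000000e+00]]) ['color', 'fx', 'fy', 'cx', 'cy', 'cam_to_world']
```

View pics/scene0.png

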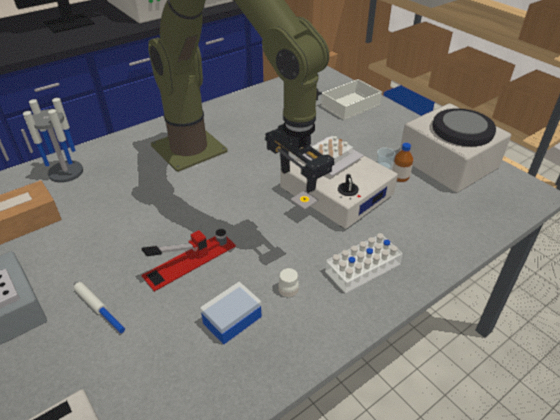

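View pics/side0.png

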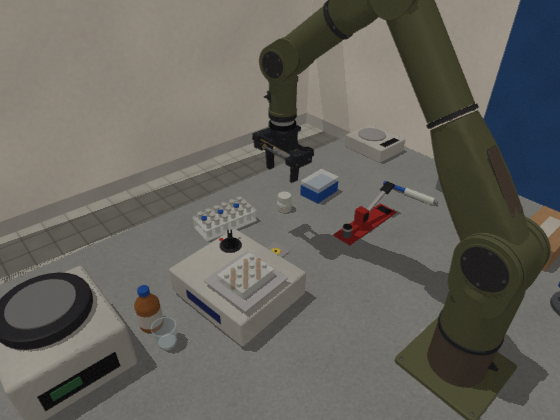

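View pics/wrist0.png

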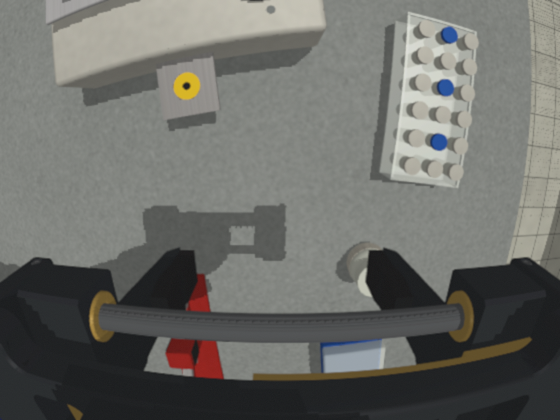

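```bash
cat >> h.py <<'E'
def load(n): return np.load(f"pics/{n}.npy",allow_pickle=True).item()
def take(name,tag):
    s=r.snapshot(name); cv2.imwrite(f"pics/{tag}.png",s["color"][...,::-1]); np.save(f"pics/{tag}.npy",s,allow_pickle=True); return s
def crop(tag,x0,y0,x1,y1,k,out):
    im=cv2.imread(f"pics/{tag}.png")[y0:y1,x0:x1]
    cv2.imwrite(f"pics/{out}.png",cv2.resize(im,None,fx=k,fy=k,interpolation=cv2.INTER_CUBIC))
def px2w(tag,u,v,z):
    s=load(tag) if isinstance(tag,str) else tag
    dx=(u-s["cx"]);dy=(v-s["cy"])
    if isinstance(tag,str) and tag.startswith("wrist"):
        rr=np.hypot(dx,dy); th=rr/s["fx"]; d=np.array([np.sin(th)*dx/rr,-np.sin(th)*dy/rr,-np.cos(th)])
    else: d=np.array([dx/s["fx"],-dy/s["fy"],-1])
    T=s["cam_to_world"]; w=T[:3,:3]@d; o=T[:3,3]
    return o+w*(z-o[2])/w[2]
def w2px(tag,p):
    s=load(tag); T=s["cam_to_world"]; c=T[:3,:3].T@(np.array(p)-T[:3,3]); x,y,z=c[0],-c[1],-c[2]
    if tag.startswith("wrist"):
        h=np.hypot(x,y); th=np.arctan2(h,z); return np.array([s["cx"]+s["fx"]*th*x/h,s["cy"]+s["fx"]*th*y/h])
    return np.array([s["cx"]+s["fx"]*x/z,s["cy"]+s["fy"]*y/z])
E
python3 - <<'E'
from h import *
crop("scene0",130,220,250,300,6,"c1")
crop("scene0",270,130,410,230,5,"c2")
crop("wrist0",30,0,350,130,2.4,"c3")
crop("side0",300,160,450,260,5,"c4")
E
```

```text
(no output)
```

View pics/c1.png

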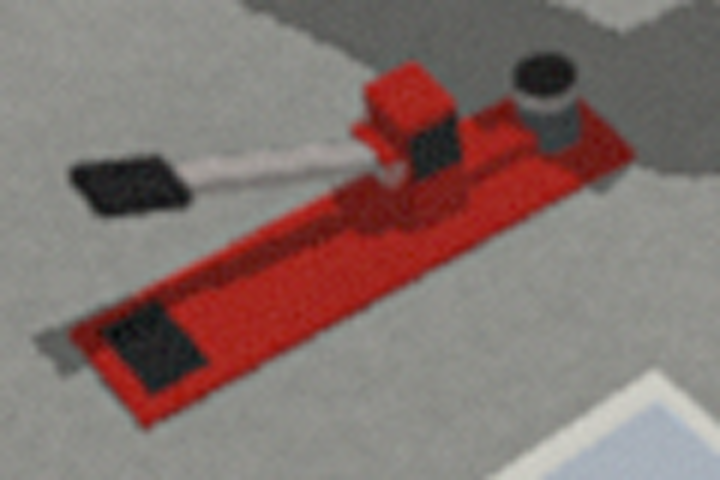

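View pics/c2.png

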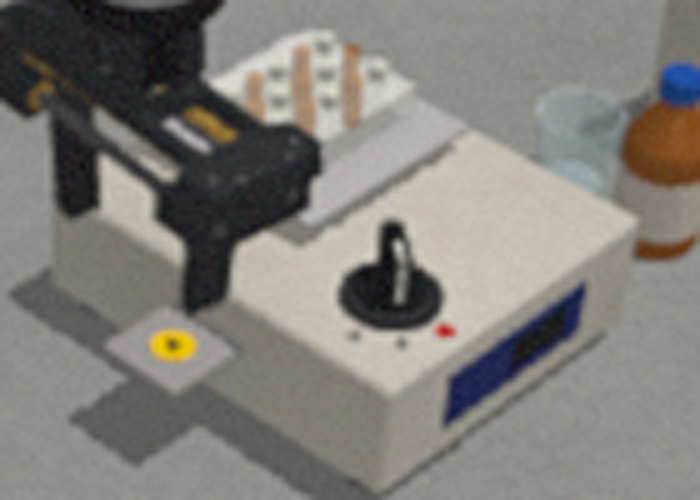

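View pics/c3.png

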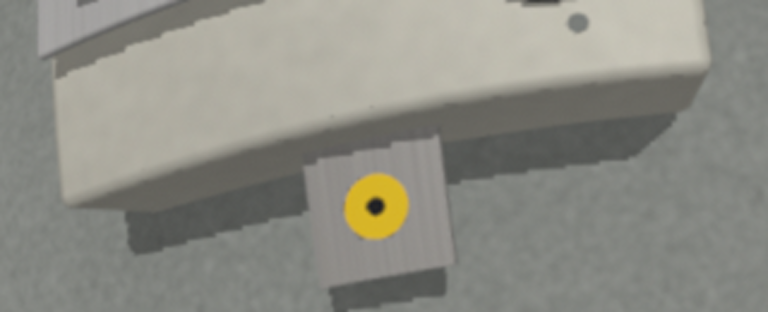

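View pics/c4.png

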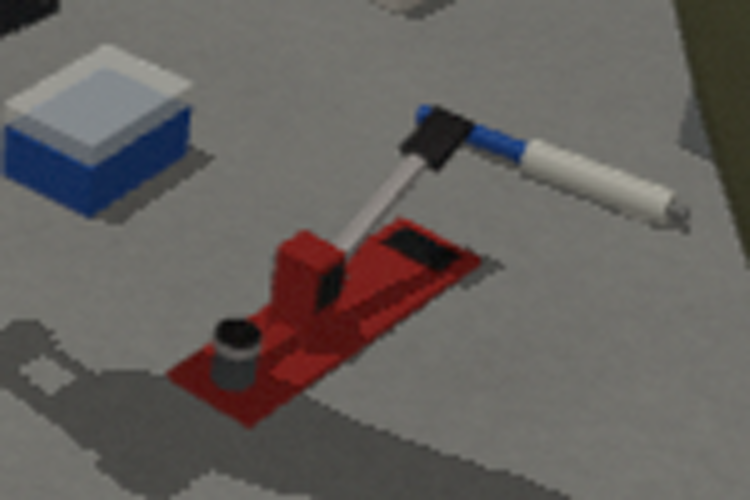

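```bash
python3 - <<'E'
from h import *
from scipy.optimize import least_squares
def fit(obs,x0):
    def f(p,full=False):
        c,s=np.cos(p[2]),np.sin(p[2]); o=[]
        for tag,u,v,l in obs:
            w=[p[0]+c*l[0]-s*l[1],p[1]+s*l[0]+c*l[1],l[2]]
            o+=list(w2px(tag,w)-[u,v])
        return np.array(o)
    k=least_squares(f,x0,loss="soft_l1"); print(np.round(k.x,4)); print(np.round(f(k.x).reshape(-1,2),1).tolist()); return k.x
P=lambda x,y,z:(x/1000,y/1000,z/1000)
a="scene0";b="side0"
jo=[(a,220.8,232.7,P(-70,0,46)),(a,154.7,290,P(165,35,8)),(a,142.5,275.8,P(165,-35,8)),(a,235.5,245.3,P(-95,35,8)),(a,198.5,236.3,P(0,0,78)),(a,151.7,250.8,P(130,0,109)),
(b,347.4,226.4,P(-70,0,46)),(b,380.4,204,P(165,35,8)),(b,396.4,212.4,P(165,-35,8)),(b,350,245.6,P(-95,-35,8)),(b,333.6,235.4,P(-95,35,8))]
for o in jo: print(np.round(px2w(o[0],o[1],o[2],o[3][2]),3))
fit(jo,[.6,-.2,-1.6])
so=[(a,304.6,199,P(0,150,63)),("wrist0",187,86,P(0,150,63)),(a,348,188.4,P(-85,55,109)),(b,230,244,P(-85,55,109)),
 (a,348.4,211,P(-140,120,90)),("wrist0",57,84,P(140,120,95)),("wrist0",157,68,P(30,120,60.5)),("wrist0",167,119,P(30,180,63)),("wrist0",219,110,P(-30,180,63))]
for o in so: print(np.round(px2w(o[0],o[1],o[2],o[3][2]),3))
fit(so,[.5,.3,3.14])
E
```

```text
[ 0.49  -0.163  0.046]
[ 0.533 -0.393  0.008]
[ 0.47  -0.397  0.008]
[ 0.523 -0.139  0.008]
[ 0.496 -0.234  0.078]
[ 0.501 -0.366  0.109]
[ 0.483 -0.163  0.046]
[ 0.523 -0.392  0.008]
[ 0.454 -0.394  0.008]
[ 0.442 -0.134  0.008]
[ 0.511 -0.132  0.008]
[ 0.4887 -0.2324 -1.5146]
[[-0.7, -1.1], [-0.9, 0.3], [-1.9, -1.1], [0.1, -1.5], [-1.0, -1.6], [0.5, -1.7], [-0.4, -0.1], [-1.7, -1.5], [-1.2, -1.7], [-0.4, -1.6], [-1.0, -1.5]]
[0.533 0.103 0.063]
[0.531 0.103 0.063]
[0.613 0.198 0.109]
[0.595 0.213 0.109]
[0.672 0.147 0.09 ]
[0.393 0.12  0.095]
[0.498 0.125 0.06 ]
[0.508 0.07  0.063]
[0.563 0.077 0.063]
[0.5172 0.2524 3.236 ]
[[-0.1, -0.2], [0.5, -0.3], [0.5, -2.1], [-0.6, -3.3], [-1.3, -0.7], [-2.6, 0.7], [0.9, -5.1], [-3.7, 0.3], [0.8, 0.7]]
```

```bash
python3 - <<'E'
from h import *
for n,u,v,z in [("jar",288,275,.06),("tip_nearleft",202,307,.06),("tip top L",203,302,.065),("tip top far",241,285,.065),("tip top R",262,300,.065),("tip top near",229,325,.065),("rack tl",327,262,.06),("rack near",337,286,.06),("rack r",400,256,.06),("beaker",384,160,.05),("bottle",404,162,.1)]:
    print(n,np.round(px2w("scene0",u,v,z),3))
E
```

```text
jar [ 0.737 -0.116  0.06 ]
tip_nearleft [ 0.693 -0.339  0.06 ]
tip top L [ 0.685 -0.331  0.065]
tip top far [ 0.696 -0.231  0.065]
tip top R [ 0.765 -0.216  0.065]
tip top near [ 0.778 -0.317  0.065]
rack tl [ 0.763 -0.009  0.06 ]
rack near [ 0.839 -0.042  0.06 ]
rack r [0.863 0.159 0.06 ]
beaker [0.523 0.451 0.05 ]
bottle [0.614 0.437 0.1  ]
```

>>> play_rows(
  targets=[
    [[0,0,0],[-0.1,1,0],0],
    [[0,0,0],[-0.1,1,0],0],
    [[0,0,0],[-0.1,1,0],0],
    [[0,0,0],[-0.1,1,0],0],
    [[0,0,0],[-0.05,1,0],0],
  ],
)

```text
clock: 0.65
tool_pos: [0.6063, 0.2015, 0.2635]
eef_rot: [-0.5, -0.5, 0.5, -0.5]
contact_force: [1.1, 0.2, -0.5]
opening: 1.002
```

```bash
python3 - <<'E'
from h import *
s=take("wrist","wrist1")
cv2.imwrite("pics/w1b.png",cv2.resize(cv2.imread("pics/wrist1.png"),None,fx=1.4,fy=1.4))
E
```

```text
(no output)
```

View pics/w1b.png

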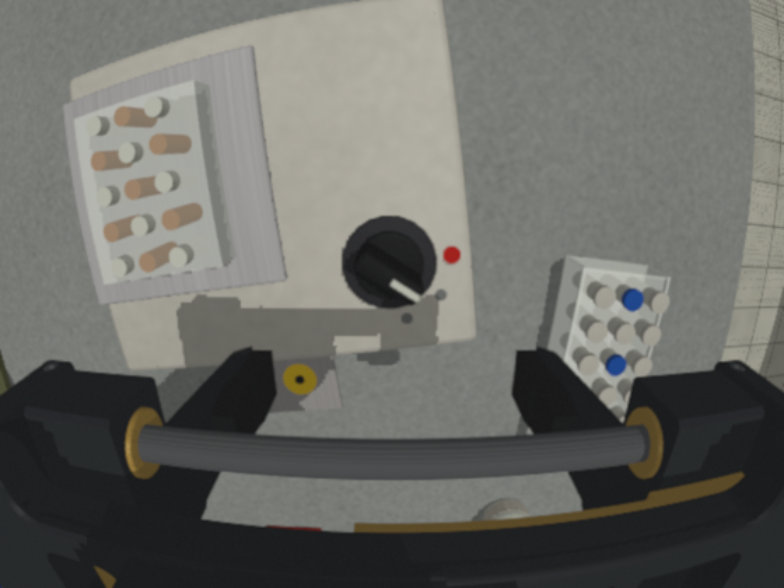

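```bash
python3 - <<'E'
from h import *
q=lambda u,v,z: px2w("wrist1",u/1.4,v/1.4,z)
a=q(389,262,.109);b=q(452,255,.095);c=q(300,379,.063)
print("disc",a,"red",b,"yel",c)
d=b-a;print("red dir",np.arctan2(d[1],d[0]), np.linalg.norm(d))
for g in [(441,295),(406,319)]:
    d=q(*g,.095)-a; print("grey dir",np.arctan2(d[1],d[0]))
p,t=q(391,283,.138),q(418,298,.138); d=t-p; print("pointer",p,t,np.arctan2(d[1],d[0]))
print(q(474,335,.095))
# yaw from sel->lift vector: (85,95) in shaker frame
v=c-a; print("yaw",np.arctan2(v[1],v[0])-np.arctan2(.095,.085)+2*np.pi, np.hypot(v[0],v[1]))
E
```

```text
disc [0.60360344 0.21027194 0.109     ] red [0.64478539 0.21168318 0.095     ] yel [0.53047722 0.10238954 0.063     ]
red dir 0.03425506606358008 0.04351947169524178
grey dir -0.645689680557966
grey dir -1.3157335783909698
pointer [0.60499165 0.20507986 0.138     ] [0.62039925 0.19614186 0.138     ] -0.5256609751029327
[0.66250816 0.15480177 0.095     ]
yaw 3.2757990812326843 0.13033056523773606
```

>>> play_rows(
  targets=[
    [[0,0,0.15],[-0.03,0.16,-0.3],0],
    [[0,0,0.15],[0,0,-0.3],0],
    [[0,0,0.15],[0,0,-0.3],0],
    [[0,0,0.15],[0,0,-0.3],0],
    [[0,0,0.15],[0,0,-0.3],0],
  ],
)

```text
clock: 1.2
tool_pos: [0.6057, 0.2061, 0.203]
eef_rot: [0.28, 0.649, -0.28, 0.649]
contact_force: [-0.4, 0.5, 0.1]
opening: 1.0
```

>>> play_rows(
  targets=[
    [[0,0,0.15],[0,0,-0.1],0],
    [[0,0,0.05],[0,0,0],0],
  ],
)

```text
clock: 1.4
tool_pos: [0.6052, 0.2056, 0.1983]
eef_rot: [0.214, 0.674, -0.215, 0.673]
contact_force: [-0.6, -0.4, 0.3]
opening: 1.001
```

```bash
python3 - <<'E'
from h import *
s=take("wrist","wrist2"); print(r.get_state()["tool_pos"],r.get_state()["q"])
cv2.imwrite("pics/w2b.png",cv2.resize(cv2.imread("pics/wrist2.png"),None,fx=1.4,fy=1.4))
E
```

```text
[0.60545844 0.2056791  0.19873033] [-0.17536573  0.8091399  -0.41998866  1.57140152  0.4030875   0.84999767
  0.20464244]
```

View pics/w2b.png

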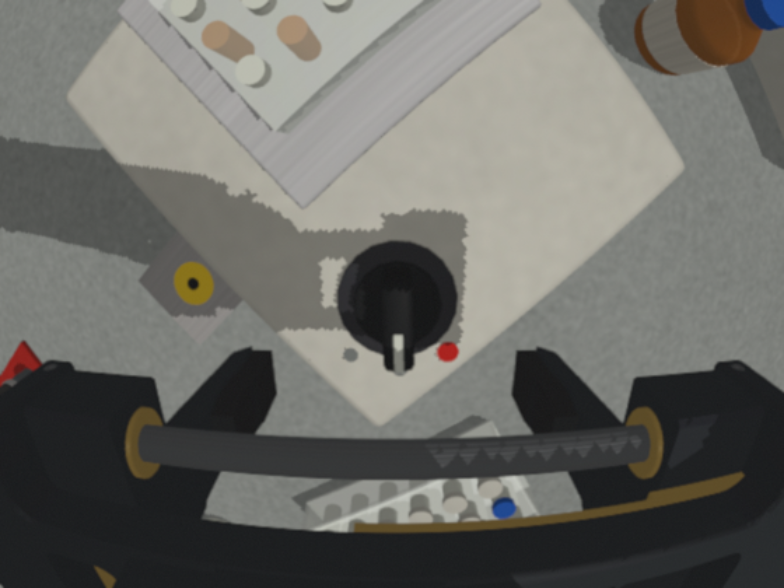

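```bash
python3 - <<'E'
from h import *
q=lambda u,v,z: px2w("wrist2",u/1.4,v/1.4,z)
print("disc",q(397,298,.109),"yel",q(194,284,.063)); p=q(399,340,.138);print("ptr end",p, p[:2]-.021*np.array([np.cos(-.62),np.sin(-.62)]))
print("red",q(448,352,.095))
s=load("wrist2")["cam_to_world"];print(s[:3,0])
print(q(683,167,.095)-q(380,425,.095), q(683,167,.095),q(380,425,.095),q(68,97,.095))
E
```

```text
disc [0.59990707 0.21011579 0.109     ] yel [0.53108925 0.10270112 0.063     ]
ptr end [0.60830566 0.20507925 0.138     ] [0.59121422 0.21728099]
red [0.64511314 0.21233814 0.095     ]
[ 0.57919335  0.81518636 -0.00250185]
[-2.79846250e-02  2.29125073e-01 -2.77555756e-17] [0.63416714 0.38313525 0.095     ] [0.66215176 0.15401018 0.095     ] [0.39319617 0.12203478 0.095     ]
```

>>> play_rows(
  targets=[
    [[0,0,0.04],[-0.02,0,-0.4],0],
    [[0,0,0],[0,0,-0.4],0],
    [[0,0,0],[0,0,-0.35],0],
    [[0,0,0],[0,0,-0.3],0],
    [[0,0,0],[0,0,0],100],
  ],
  newtons=15,
)

```text
clock: 1.95
tool_pos: [0.6038, 0.2058, 0.1394]
eef_rot: [0.201, 0.679, -0.203, 0.677]
contact_force: [0.2, 0.7, -0.3]
opening: 0.932
```

>>> play_rows(
  targets=[
    [[0,0,0],[0,0,0],255],
    [[0,0,0],[0,0,0],255],
    [[0,0,0],[0,0,0],255],
    [[0,0,0],[0,0,0],255],
    [[0,0,0],[0,0,0],255],
  ],
)

```text
clock: 2.45
tool_pos: [0.6052, 0.2064, 0.1421]
eef_rot: [0.203, 0.677, -0.202, 0.678]
contact_force: [0.6, -0.4, 0.1]
opening: 0.478
```

>>> play_rows(
  targets=[
    [[0,0,0],[0,0,0],255],
    [[0,0,0],[0,0,0],255],
    [[0,0,0],[0,0,0],255],
    [[0,0,0],[0,0,0],255],
    [[0,0,0],[0,0,0],255],
  ],
)

```text
clock: 2.95
tool_pos: [0.6055, 0.2072, 0.1418]
eef_rot: [0.203, 0.677, -0.202, 0.678]
contact_force: [2.4, 2.1, -1.0]
opening: 0.155
```

>>> play_rows(
  targets=[
    [[0,0,0.12],[0,0,0],255],
    [[0,0,0.15],[0,0,0],255],
    [[0,0,0.15],[0,0,0],255],
    [[0,0,0.15],[0,0,0],255],
    [[0,0,0.13],[0,0,0],255],
  ],
)

```text
clock: 3.45
tool_pos: [0.6059, 0.2089, 0.1419]
eef_rot: [-0.043, 0.705, 0.046, 0.707]
contact_force: [4.4, 5.4, -6.5]
opening: 0.155
```

```bash
python3 - <<'E'
from h import *
s=r.get_state();print(s["tool_pos"],s["contact_force"],s["moment"],s["opening"])
from scipy.spatial.transform import Rotation as R
print(R.from_quat(s["eef_rot"]).as_matrix())
E
```

```text
[0.60593398 0.2089206  0.14186529] [ 4.38683853  5.44595529 -6.48060747] [ 1.12172968 -0.75590588 -0.14928181] 0.15526710203281446
[[ 0.00243247 -0.12569908  0.99206543]
 [ 0.00488167  0.99205804  0.12568617]
 [-0.99998513  0.00453721  0.00302678]]
```

>>> play_rows(
  targets=[
    [[0,0,0],[0,0,0],100],
    [[0,0,0],[0,0,0],100],
    [[0,0,0],[0,0,0],100],
    [[0,0,0],[0,0,0.4],0],
    [[0,0,0],[0,0,0.7],0],
  ],
)

```text
clock: 3.95
tool_pos: [0.6039, 0.2055, 0.1854]
eef_rot: [-0.043, 0.707, 0.041, 0.705]
contact_force: [0.3, -0.5, 0.1]
opening: 0.588
```

>>> play_rows(
  targets=[
    [[0,0,0],[0,0,0.8],0],
    [[0,0,-0.15],[0,-0.3,0.8],0],
  ],
)

```text
clock: 4.15
tool_pos: [0.6043, 0.1963, 0.2521]
eef_rot: [0.012, 0.707, -0.01, 0.707]
contact_force: [0.6, 0.2, -0.5]
opening: 0.77
```

```bash
python3 - <<'E'
from h import *
take("wrist","wrist3"); take("scene","scene3")
a=cv2.resize(cv2.imread("pics/wrist3.png"),None,fx=1.4,fy=1.4)
cv2.imwrite("pics/w3b.png",a); crop("scene3",270,130,410,230,5,"s3b")
E
```

```text
(no output)
```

View pics/w3b.png

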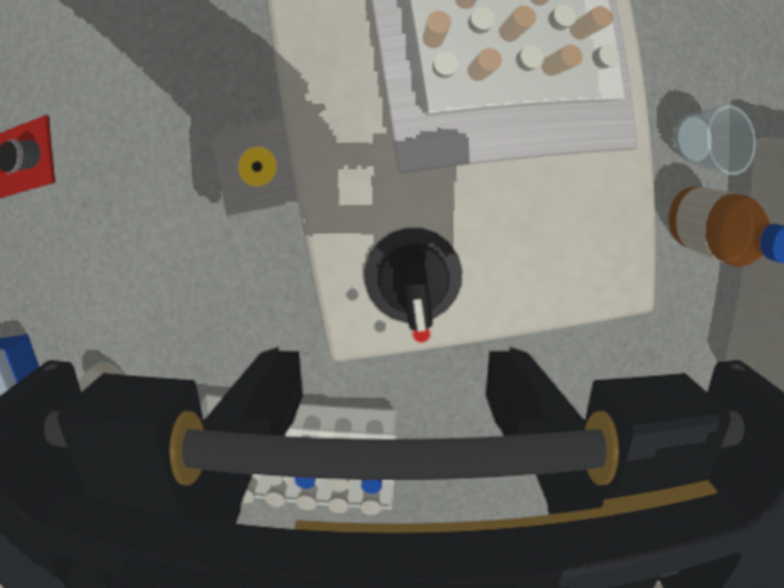

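View pics/s3b.png

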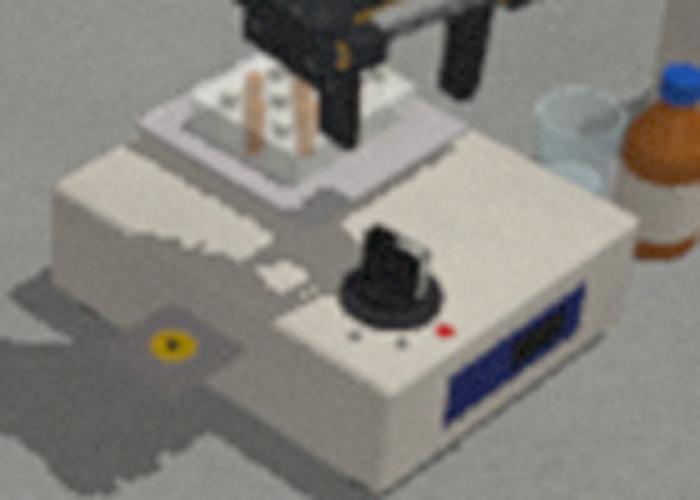

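>>> play_rows(
  targets=[
    [[0,0,-0.15],[-0.28,-1,0],0],
    [[0,0,-0.15],[-0.28,-1,0],0],
    [[0,0,-0.15],[-0.28,-1,0],0],
    [[0,0,-0.15],[-0.28,-1,0],0],
    [[0,0,-0.15],[-0.28,-1,0],0],
  ],
)

```text
clock: 4.75
tool_pos: [0.5481, -0.007, 0.2502]
eef_rot: [0.271, 0.653, -0.271, 0.653]
contact_force: [0.8, -0.7, -0.4]
opening: 1.001
```

>>> play_rows(
  targets=[
    [[0,0,-0.15],[-0.28,-1,0],0],
    [[0,0,-0.15],[-0.28,-1,0],0],
    [[0,0,-0.15],[-0.28,-1,0],0],
    [[0,0,-0.15],[-0.28,-1,0],0],
    [[0,0,-0.15],[-0.28,-0.7,0],0],
  ],
)

```text
clock: 5.25
tool_pos: [0.4918, -0.1965, 0.2501]
eef_rot: [0.492, 0.508, -0.492, 0.508]
contact_force: [0.5, 0.2, 0.7]
opening: 1.003
```

```bash
python3 - <<'E'
from h import *
take("wrist","wrist4"); s=r.get_state(); print(s["tool_pos"],s["q"])
print(px2w("wrist3",257/1.4,166/1.4,.063),px2w("wrist3",415/1.4,275/1.4,.109))
cv2.imwrite("pics/w4b.png",cv2.resize(cv2.imread("pics/wrist4.png"),None,fx=1.4,fy=1.4))
from scipy.spatial.transform import Rotation as R
print(R.from_quat(s["eef_rot"]).as_matrix())
E
```

```text
[ 0.48916777 -0.20174446  0.24992368] [ 0.44856294  0.58704097 -0.23704043  1.86768382  0.20922422  0.71246207
  0.10987639]
[0.53033746 0.10311112 0.063     ] [0.6002958 0.2084952 0.109    ]
[[-0.00305481  0.99980799  0.01935574]
 [-0.00515915  0.01933981 -0.99979966]
 [-0.99998203 -0.00315405  0.00509908]]
```

View pics/w4b.png

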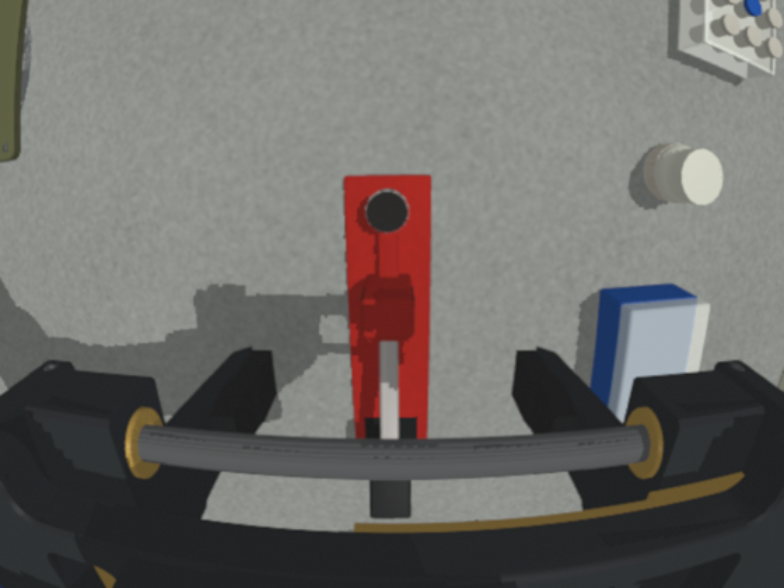

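```bash
python3 - <<'E'
from h import *
q=lambda u,v,z: px2w("wrist4",u/1.4,v/1.4,z)
s=q(387,211,.046);a=q(344,177,.008);b=q(431,176,.008);t=q(388,340,.078)
l=q(358,434,.008);rr=q(428,434,.008);pad=q(390,500,.109)
print(s,a,b,(a+b)/2,t,pad)
d=(l+rr)/2-(a+b)/2; print("yaw",np.arctan2(d[1],d[0]),np.arctan2(*(pad-s)[[1,0]]),np.linalg.norm(a-b),np.linalg.norm(rr-l))
for y in (288,308): print(q(388,y,.078))
E
```

```text
[ 0.48623483 -0.16233838  0.046     ] [ 0.45090584 -0.14050148  0.008     ] [ 0.51990994 -0.1377269   0.008     ] [ 0.48540789 -0.13911419  0.008     ] [ 0.4896736 -0.2484282  0.078    ] [ 0.49460044 -0.37099604  0.109     ]
yaw -1.5220234847967173 -1.5307252905415554 0.06905986066124264 0.06754041676333518
[ 0.4886513  -0.21030513  0.078     ]
[ 0.48903838 -0.22459447  0.078     ]
```

>>> play_rows(
  targets=[
    [[0,0,0.03],[0,-0.4,-0.7],60],
    [[0,0,0],[0,-0.36,-0.9],60],
    [[0,0,0],[0,0,-1],60],
    [[0,0,0],[0,0,-1],60],
    [[0,0,0],[0,0,-0.7],60],
  ],
)

```text
clock: 5.8
tool_pos: [0.4923, -0.2232, 0.0758]
eef_rot: [0.482, 0.518, -0.482, 0.517]
contact_force: [0.4, 0.9, 0.6]
opening: 0.768
```

>>> play_rows(
  targets=[
    [[0,0,0],[0,0,-0.4],80],
    [[0,0,0],[0,0,0],80],
  ],
)

```text
clock: 6.0
tool_pos: [0.4919, -0.2228, 0.0599]
eef_rot: [0.481, 0.519, -0.482, 0.516]
contact_force: [-0.4, -0.1, -0.0]
opening: 0.69
```

```bash
python3 - <<'E'
from h import *
take("wrist","wrist5"); take("side","side5");s=r.get_state(); print(s["tool_pos"],s["contact_force"])
cv2.imwrite("pics/w5b.png",cv2.resize(cv2.imread("pics/wrist5.png"),None,fx=1.4,fy=1.4))
crop("side5",300,130,450,260,5,"s5b")
E
```

```text
[ 0.49328148 -0.22362983  0.06215945] [-0.10417063  0.23081792  0.18759894]
```

View pics/w5b.png

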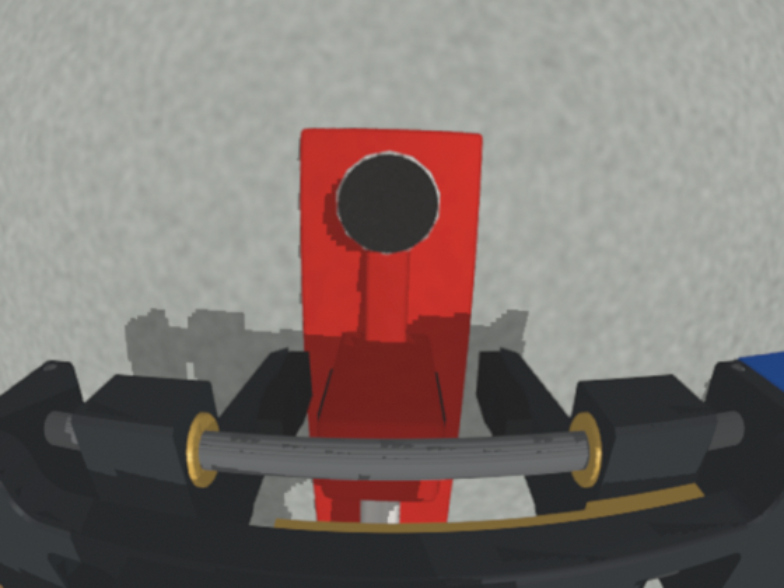

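View pics/s5b.png

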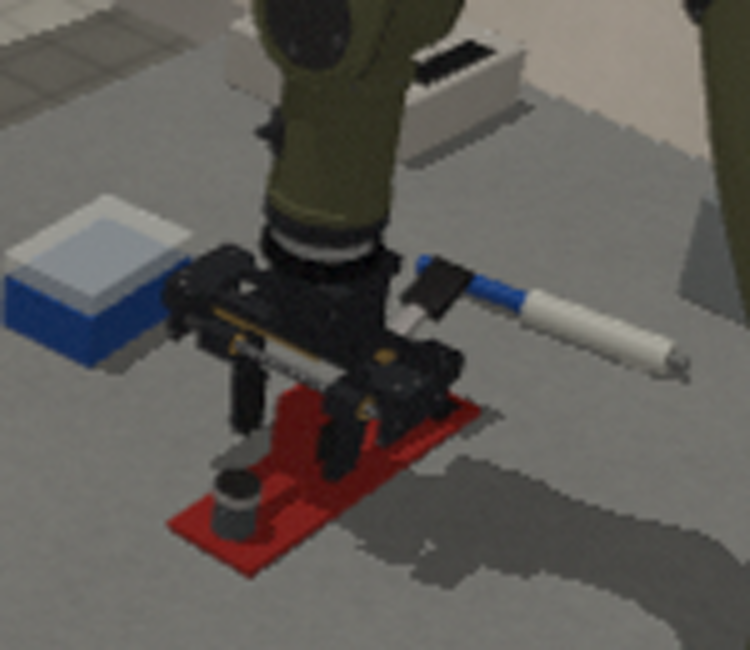

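>>> play_rows(
  targets=[
    [[0,0,0],[-0.07,-0.2,-0.05],80],
    [[0,0,0],[0,0,0],255],
    [[0,0,0],[0,0,0],255],
    [[0,0,0],[0,0,0],255],
    [[0,0,0],[0,0,0],255],
  ],
  newtons=45,
)

```text
clock: 6.6
tool_pos: [0.4891, -0.2322, 0.0602]
eef_rot: [0.482, 0.517, -0.483, 0.516]
contact_force: [-2.9, 0.2, 5.4]
opening: 0.409
```

>>> play_rows(
  targets=[
    [[0,0,0],[0,0,0],255],
    [[0,0,0],[0,0,0],255],
    [[0,0,0],[0,0,0],255],
  ],
)

```text
clock: 6.9
tool_pos: [0.4891, -0.2322, 0.0602]
eef_rot: [0.482, 0.517, -0.483, 0.516]
contact_force: [-3.3, -0.0, 5.3]
opening: 0.406
```

>>> play_rows(
  targets=[
    [[0,0,0],[0,0,0.15],255],
    [[0,0,0],[0,0,0.15],255],
    [[0,0,0.015],[0.15,0.5,0],255],
    [[0,0,0.015],[0.3,0.8,0],255],
    [[0,0,0.015],[0.3,0.8,0],255],
  ],
)

```text
clock: 7.4
tool_pos: [0.5205, -0.1473, 0.0716]
eef_rot: [0.471, 0.528, -0.47, 0.528]
contact_force: [0.2, -0.0, -8.9]
opening: 0.404
```

>>> play_rows(
  targets=[
    [[0,0,0.015],[0.3,0.8,0],255],
    [[0,0,0.015],[0.3,0.8,0],255],
    [[0,0,0],[0.15,0.6,0],255],
    [[0,0,0],[0,0.2,0],255],
    [[0,0,0],[0,0,0],255],
  ],
)

```text
clock: 7.9
tool_pos: [0.5501, -0.0494, 0.0715]
eef_rot: [0.462, 0.536, -0.461, 0.535]
contact_force: [-0.6, -1.1, -8.1]
opening: 0.403
```

```bash
python3 - <<'E'
from h import *
take("wrist","wrist6"); take("side","side6");take("scene","scene6");s=r.get_state(); print(s["tool_pos"],s["contact_force"],s["opening"])
from scipy.spatial.transform import Rotation as R
print(R.from_quat(s["eef_rot"]).as_matrix())
cv2.imwrite("pics/w6b.png",cv2.resize(cv2.imread("pics/wrist6.png"),None,fx=1.4,fy=1.4))
crop("side6",230,150,400,290,4.5,"s6b")
E
```

```text
[ 0.54945212 -0.05404122  0.07157668] [-0.09309934  0.27837533 -7.67632382] 0.40349135874435244
[[-0.00126426  0.98980224  0.14244274]
 [-0.00167116  0.14244056 -0.98980195]
 [-0.9999978  -0.00148941  0.00147404]]
```

View pics/w6b.png

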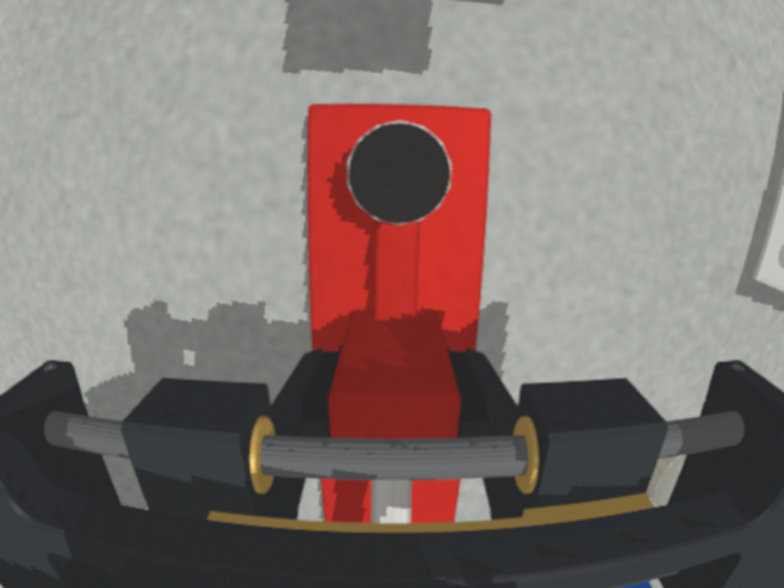

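View pics/s6b.png

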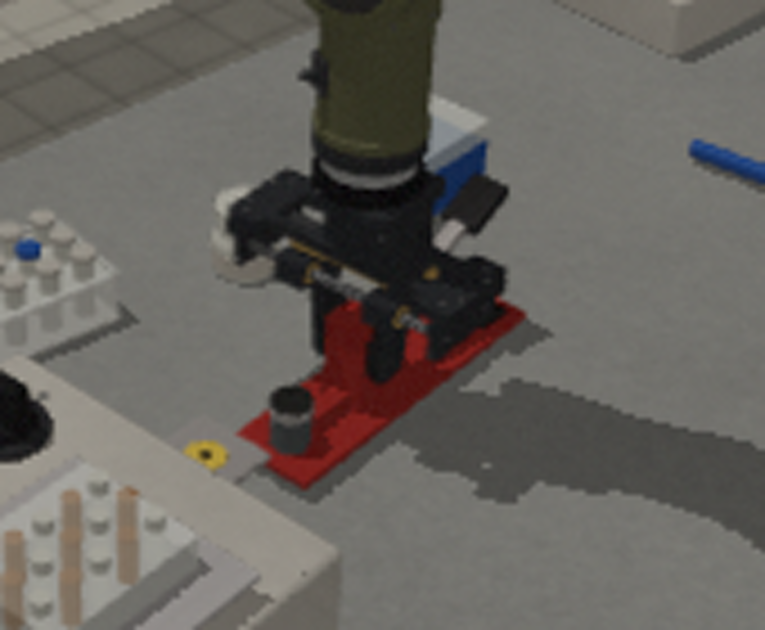

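```bash
python3 - <<'E'
from h import *
q=lambda u,v,z: px2w("wrist6",u/1.4,v/1.4,z)
s=q(400,172,.0565);a=q(309,104,.0185);b=q(490,109,.0185);l=q(313,340,.0185);rr=q(478,340,.0185)
print(s,a,b,(a+b)/2)
for d in (l-a,rr-b): print("yaw",np.arctan2(d[1],d[0]))
d=b-a;print("y axis",np.arctan2(d[1],d[0]),np.linalg.norm(d))
# side view
print("saddle side",px2w("side6",230+291/4.5,150+394/4.5,.0565),"disc side",px2w("side6",230+206/4.5,150+454/4.5,.063))
crop("scene6",220,170,350,270,6,"sc6b")
E
```

```text
[0.541579   0.02025928 0.0565    ] [0.50417663 0.04054375 0.0185    ] [0.57254173 0.04899619 0.0185    ] [0.53835918 0.04476997 0.0185    ]
yaw -1.4423344911630096
yaw -1.434561851074144
y axis 0.12301253513485631 0.06888562710460407
saddle side [0.54329258 0.01222287 0.0565    ] disc side [0.52896458 0.10063288 0.063     ]
```

View pics/sc6b.png

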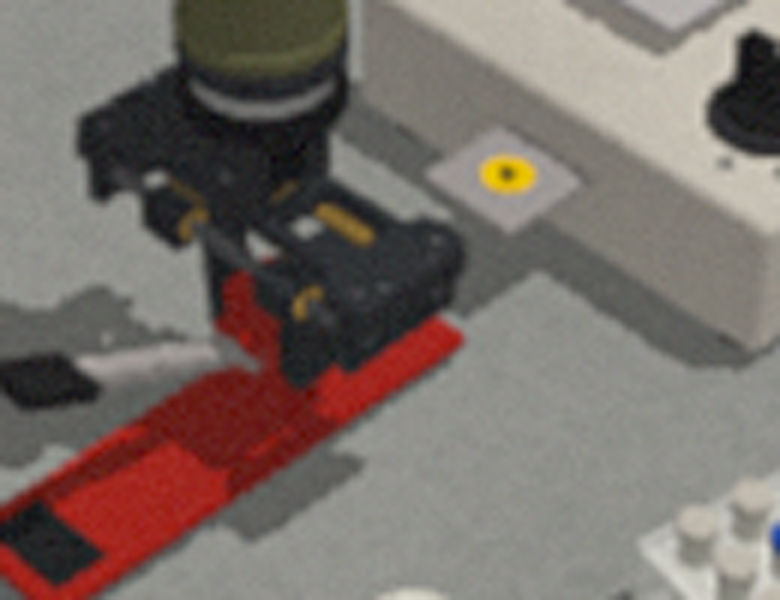

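>>> play_rows(
  targets=[
    [[0,0,0],[0,0,-0.16],255],
    [[0,0,0],[-0.05,0.3,0],255],
    [[0,0,0],[-0.05,0.4,0],255],
    [[0,0,0],[-0.05,0.4,0],255],
    [[0,0,0],[-0.05,0.4,0],255],
  ],
)

```text
clock: 8.55
tool_pos: [0.5418, 0.0093, 0.0651]
eef_rot: [0.463, 0.535, -0.462, 0.535]
contact_force: [-0.2, -0.2, -7.8]
opening: 0.405
```

```bash
python3 - <<'E'
from h import *
take("wrist","wrist7"); take("side","side7");s=r.get_state(); print(s["tool_pos"],s["contact_force"],s["opening"])
cv2.imwrite("pics/w7b.png",cv2.resize(cv2.imread("pics/wrist7.png"),None,fx=1.4,fy=1.4))
crop("side7",230,170,370,270,5.5,"s7b")
E
```

```text
[0.54169861 0.01270087 0.06516596] [-0.56850595  0.9752412  -8.78972282] 0.4099409977492326
```

View pics/w7b.png

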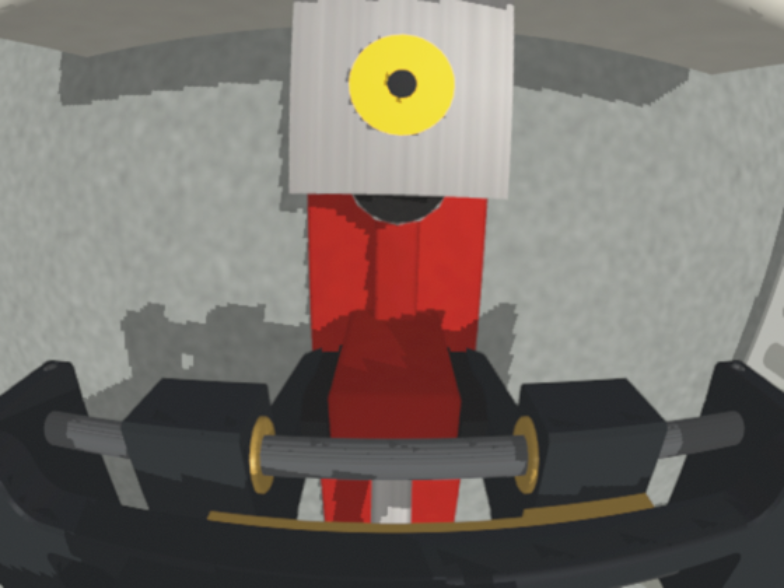

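View pics/s7b.png

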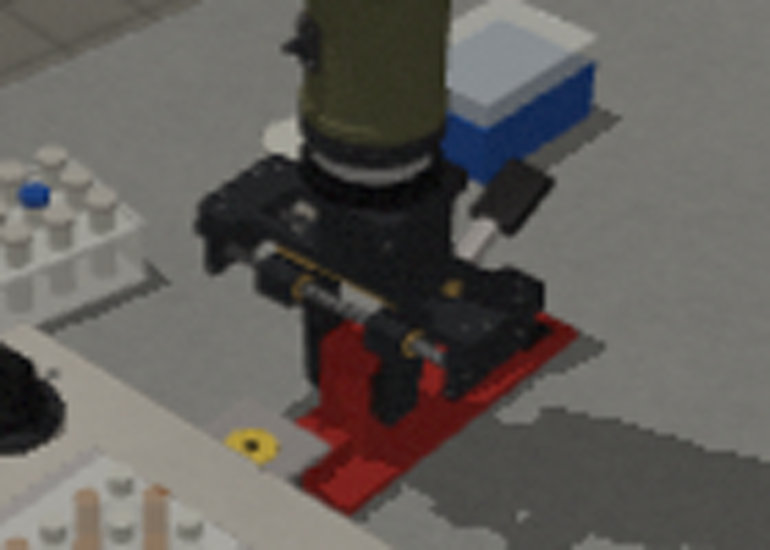

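```bash
python3 - <<'E'
from h import *
q=lambda u,v,z: px2w("wrist7",u/1.4,v/1.4,z)
print(load("wrist6")["cam_to_world"][2,3],load("wrist7")["cam_to_world"][2,3])
s=q(400,172,.050);d=q(402,85,.063);print(s,d,d-s)
a=q(292,194,.063);b=q(509,198,.063);print(np.arctan2(*(b-a)[[1,0]]),np.linalg.norm(b-a))
e=q(487,198,.0125)-q(477,345,.0125);print(np.arctan2(e[1],e[0])-np.pi)
E
```

```text
0.19327687663387857 0.18681822835956277
[0.53358921 0.07900641 0.05      ] [0.53042094 0.10312014 0.063     ] [-0.00316826  0.02411373  0.013     ]
0.12741170634408183 0.059952236078470084
-1.4411538752160937
```

>>> play_rows(
  targets=[
    [[0,0,0],[-0.04,0.3,0],255],
    [[0,0,0],[-0.04,0.3,0],255],
    [[0,0,0],[0,0,0],255],
  ],
)

```text
clock: 8.95
tool_pos: [0.5388, 0.0354, 0.0653]
eef_rot: [0.462, 0.536, -0.461, 0.535]
contact_force: [1.1, 0.9, -8.2]
opening: 0.408
```

```bash
python3 - <<'E'
from h import *
take("wrist","wrist8"); s=r.get_state(); print(s["tool_pos"],s["contact_force"],s["opening"])
cv2.imwrite("pics/w8b.png",cv2.resize(cv2.imread("pics/wrist8.png"),None,fx=1.4,fy=1.4))
E
```

```text
[0.53894393 0.03379518 0.06534039] [ 0.11821297 -0.68641052 -7.86864368] 0.4004939300283548
```

View pics/w8b.png

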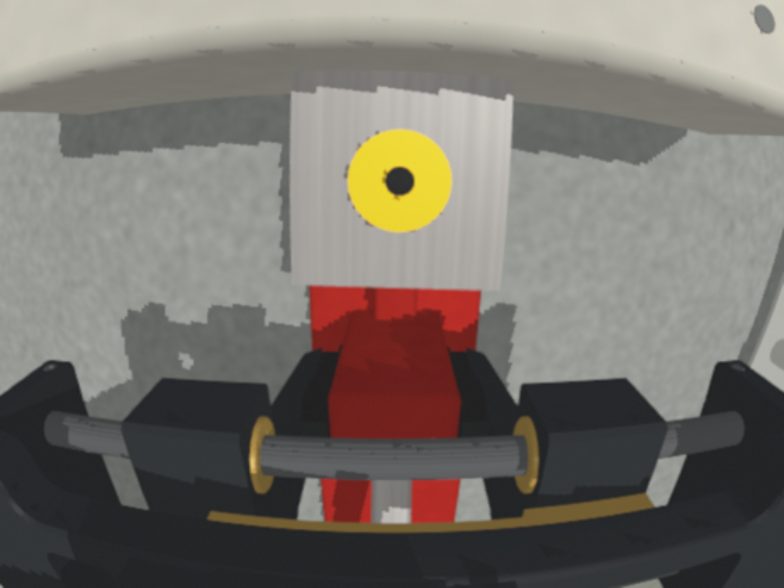

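```bash
python3 - <<'E'
from h import *
q=lambda u,v,z: px2w("wrist8",u/1.4,v/1.4,z)
s=q(400,172,.050);d=q(400,181,.063);print(s,d,d-s)
E
```

```text
[0.5303496  0.10512672 0.05      ] [0.5304482  0.10313879 0.063     ] [ 9.86083689e-05 -1.98793442e-03  1.30000000e-02]
```

>>> play_rows(
  targets=[
    [[0,0,0],[0,0,-0.06],255],
    [[0,0,0],[0,0,-0.06],255],
    [[0,0,0],[0,0,0],255],
  ],
)

```text
clock: 9.3
tool_pos: [0.5391, 0.0311, 0.0603]
eef_rot: [0.463, 0.535, -0.463, 0.535]
contact_force: [0.5, -1.0, -7.3]
opening: 0.407
```

>>> play_rows(
  targets=[
    [[0,0,0],[0,-0.03,-0.03],255],
    [[0,0,0],[0,0,0],255],
  ],
)

```text
clock: 9.5
tool_pos: [0.5391, 0.0311, 0.0602]
eef_rot: [0.463, 0.535, -0.462, 0.535]
contact_force: [-0.3, 2.9, 2.9]
opening: 0.405
```

Standing on the bench now; release.

>>> play_rows(
  targets=[
    [[0,0,0],[0,0,0],60],
    [[0,0,0],[0,0,0],60],
    [[0,0,0],[0,0,0],60],
    [[0,0,0],[0,0,0],60],
    [[0,0,0],[0,0,0.3],60],
  ],
)

```text
clock: 10.0
tool_pos: [0.5382, 0.0307, 0.0707]
eef_rot: [0.462, 0.535, -0.463, 0.534]
contact_force: [0.2, -0.4, 1.0]
opening: 0.761
```

>>> play_rows(
  targets=[
    [[0,0,0],[0,0,0.7],60],
    [[0,0,0],[0,0,0.9],60],
    [[0,0,0],[0,-0.3,1],60],
    [[0,0,0],[0,-0.5,1],60],
    [[0,0,0],[0,-0.5,0],255],
  ],
)

```text
clock: 10.5
tool_pos: [0.542, -0.0214, 0.2212]
eef_rot: [0.465, 0.532, -0.46, 0.538]
contact_force: [-0.0, -0.3, 0.7]
opening: 0.696
```

```bash
python3 - <<'E'
from h import *
take("wrist","wrist9"); take("side","side9");take("scene","scene9");s=r.get_state(); print(s["tool_pos"],s["q"])
cv2.imwrite("pics/w9b.png",cv2.resize(cv2.imread("pics/wrist9.png"),None,fx=1.4,fy=1.4))
crop("side9",220,170,360,270,5.5,"s9b")
crop("scene9",200,170,340,270,5.5,"sc9b")
E
```

```text
[ 0.53877661 -0.02247886  0.21613573] [ 0.06002856  0.64401386 -0.17023167  1.87631306  0.17356492  0.63472515
 -0.07469149]
```

View pics/w9b.png

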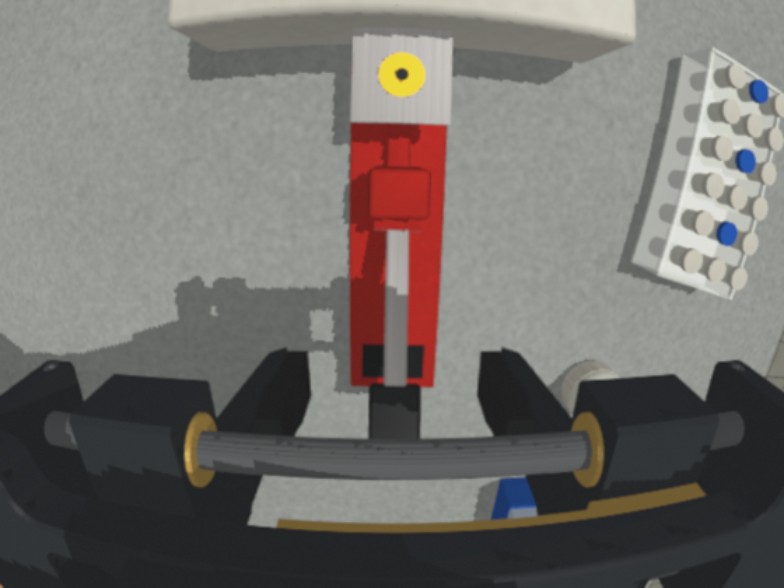

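View pics/s9b.png

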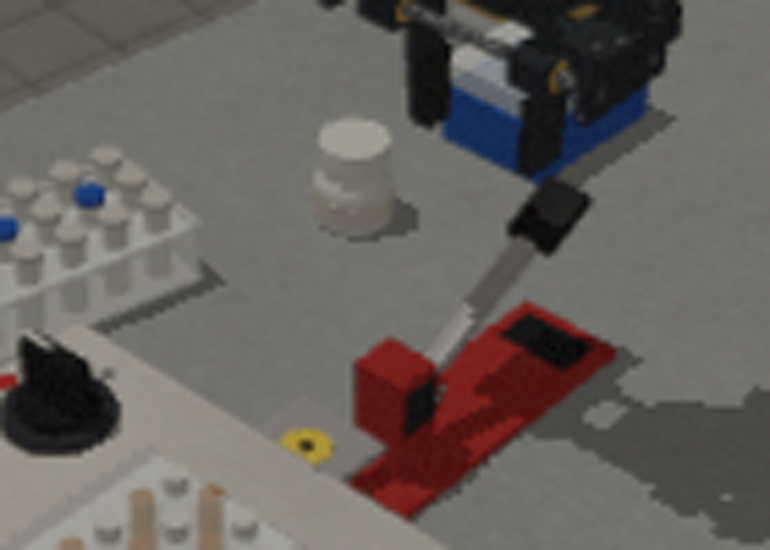

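View pics/sc9b.png

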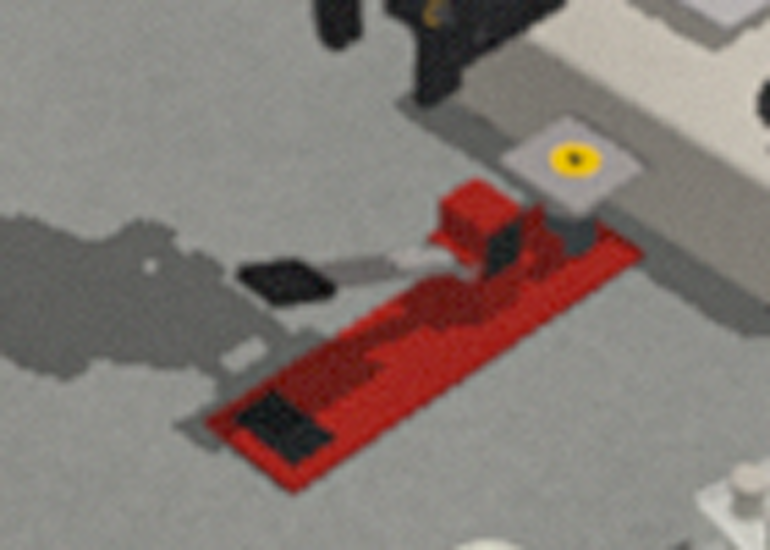

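>>> play_rows(
  targets=[
    [[0,0,0],[0.1,-0.5,-0.3],255],
    [[0,0,0],[0.1,-0.5,-0.3],255],
    [[0,0,0],[0.1,-0.5,-0.3],255],
    [[0,0,0],[0.08,-0.35,-0.3],255],
    [[0,0,0],[0,0,0],255],
  ],
  newtons=20,
)

```text
clock: 11.15
tool_pos: [0.553, -0.0963, 0.1652]
eef_rot: [0.462, 0.535, -0.464, 0.533]
contact_force: [-0.6, -0.1, 0.4]
opening: 0.106
```

>>> play_rows(
  targets=[
    [[0,0,0],[0,0,0],255],
    [[0,0,0],[0,0,0],255],
    [[0,0,0],[0,0,0],255],
    [[0,0,0],[0,0,0],255],
    [[0,0,0],[0,0,0],255],
  ],
)

```text
clock: 11.65
tool_pos: [0.5543, -0.0947, 0.1677]
eef_rot: [0.462, 0.535, -0.462, 0.535]
contact_force: [0.2, -0.5, -0.4]
opening: 0.003
```

```bash
python3 - <<'E'
from h import *
q=lambda u,v,z: px2w("wrist9",u/1.4,v/1.4,z)
print("tower",q(400,194,.078),"yel",q(401,74,.063)); a,b=q(351,380,.008),q(434,384,.008);print("end mid",(a+b)/2,np.linalg.norm(a-b))
take("wrist","wrist10"); take("side","side10");take("scene","scene10");s=r.get_state(); print(s["tool_pos"],s["opening"])
cv2.imwrite("pics/w10b.png",cv2.resize(cv2.imread("pics/wrist10.png"),None,fx=1.4,fy=1.4))
crop("side10",250,130,390,250,5,"s10b")
crop("scene10",190,130,340,260,5,"sc10b")
E
```

```text
tower [0.53982296 0.03084316 0.078     ] yel [0.53021083 0.10318999 0.063     ]
end mid [ 0.55925915 -0.1283482   0.008     ] 0.069486411052539
[ 0.55426    -0.09508613  0.16748907] 0.0024124929658752583
```

View pics/s10b.png

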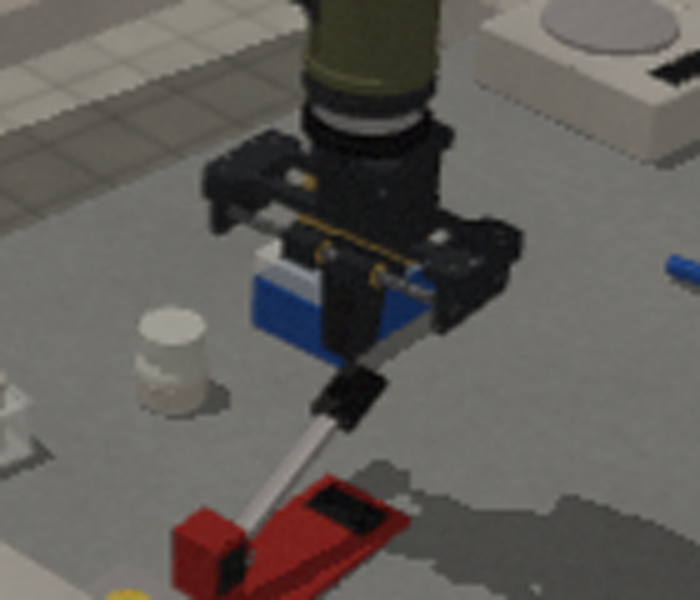

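View pics/sc10b.png

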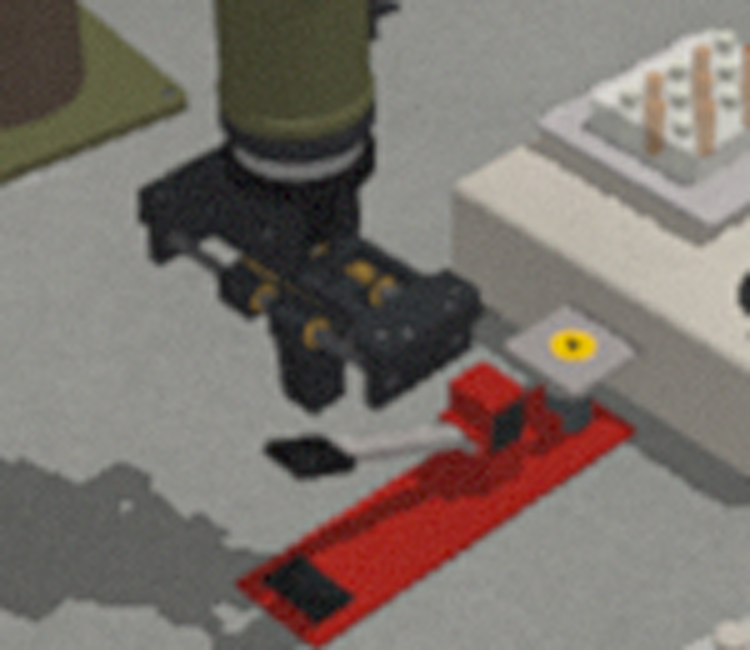

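View pics/w10b.png

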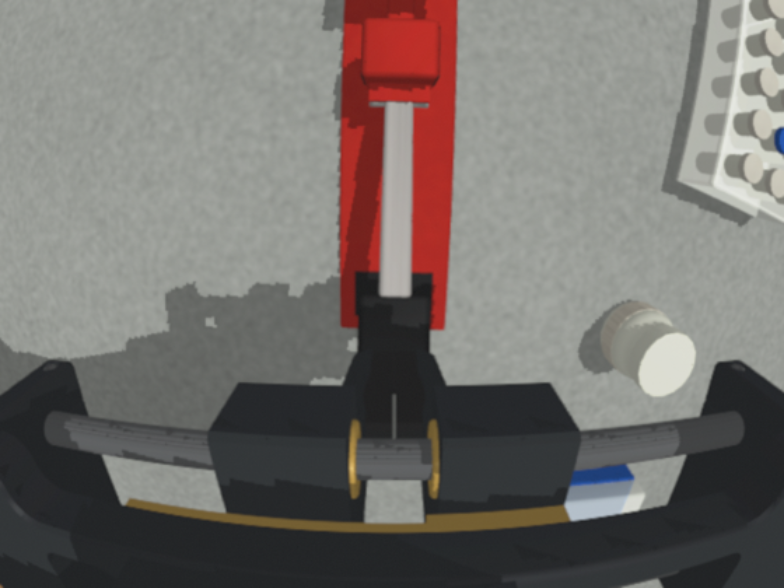

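>>> play_rows(
  targets=[
    [[0,0,0],[0.04,0,-0.3],255],
    [[0,0,0],[0,0,-0.3],255],
    [[0,0,0],[0.01,-0.05,-0.15],255],
    [[0,0,0],[0.01,-0.06,-0.15],255],
    [[0,0,0],[0.01,-0.06,-0.15],255],
  ],
)

```text
clock: 12.3
tool_pos: [0.5564, -0.1019, 0.1248]
eef_rot: [0.462, 0.535, -0.463, 0.534]
contact_force: [-2.5, 1.5, 4.2]
opening: 0.007
```

>>> play_rows(
  targets=[
    [[0,0,0],[0.01,-0.05,-0.15],255],
    [[0,0,0],[0.01,-0.04,-0.15],255],
    [[0,0,0],[0.01,-0.04,-0.15],255],
    [[0,0,0],[0,-0.03,-0.15],255],
    [[0,0,0],[0,-0.03,-0.15],255],
  ],
)

```text
clock: 12.8
tool_pos: [0.5573, -0.1097, 0.0957]
eef_rot: [0.462, 0.535, -0.463, 0.534]
contact_force: [-5.5, 2.1, 14.0]
opening: 0.004
```

>>> play_rows(
  targets=[
    [[0,0,0],[0,-0.02,-0.15],255],
    [[0,0,0],[0,-0.01,-0.15],255],
    [[0,0,0],[0,0,-0.15],255],
    [[0,0,0],[0,0,-0.1],255],
    [[0,0,0],[0,0,0],255],
  ],
)

```text
clock: 13.3
tool_pos: [0.5575, -0.1113, 0.0742]
eef_rot: [0.462, 0.535, -0.463, 0.535]
contact_force: [-5.1, 0.0, 15.9]
opening: 0.002
```

>>> play_rows(
  targets=[
    [[0,0,0],[0,0,-0.06],255],
    [[0,0,0],[0,0,0],255],
    [[0,0,0],[0,0,0],255],
  ],
)

```text
clock: 13.6
tool_pos: [0.5575, -0.1113, 0.0734]
eef_rot: [0.462, 0.535, -0.463, 0.535]
contact_force: [-8.5, 0.8, 29.3]
opening: 0.008
```

```bash
python3 - <<'E'
from h import *
take("side","side11");take("scene","scene11");take("wrist","wrist11");s=r.get_state(); print(s["tool_pos"],s["contact_force"])
crop("side11",200,150,360,270,4.5,"s11b")
crop("scene11",190,130,350,250,4.5,"sc11b")
E
```

```text
[ 0.55747928 -0.11128947  0.07339481] [-8.16104765  1.27304156 28.14873322]
```

View pics/s11b.png

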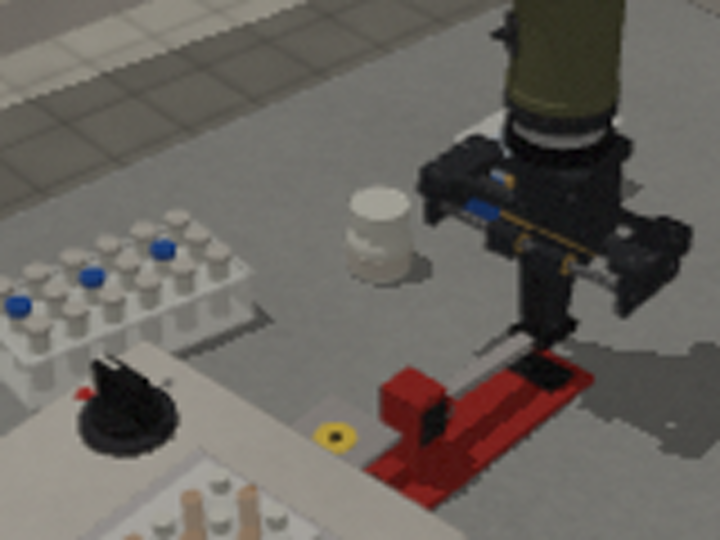

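View pics/sc11b.png

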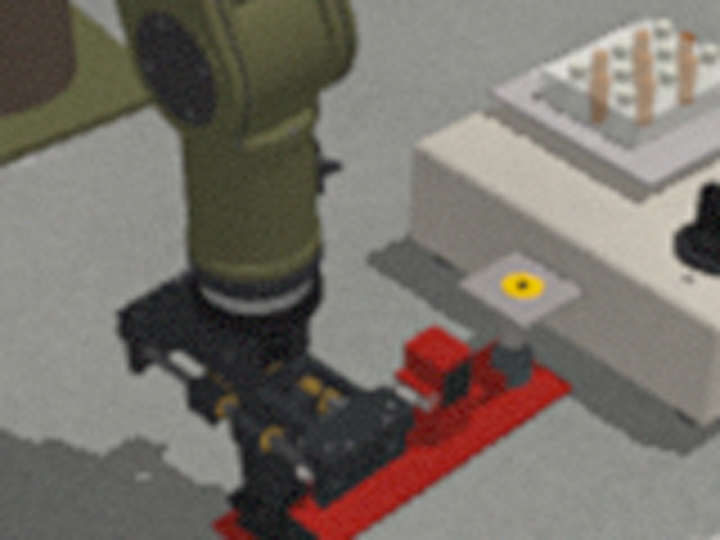

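View pics/wrist11.png

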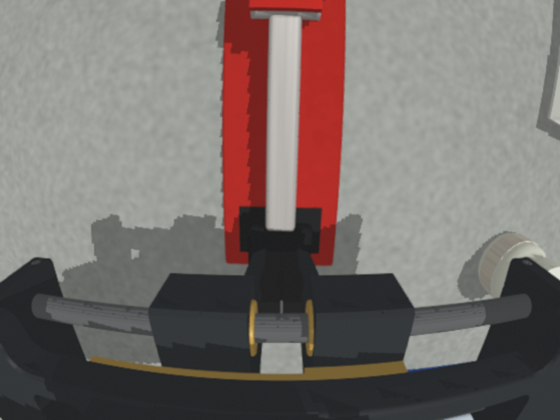

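>>> play_rows(
  targets=[
    [[0,0,0],[0,0,0.15],255],
    [[0,0,0],[0,0.03,0.15],255],
    [[0,0,0],[0,0.04,0.15],255],
    [[0,0,0],[0,0.04,0.2],255],
    [[0,0,0],[0,0.05,0.2],255],
  ],
)

```text
clock: 14.25
tool_pos: [0.5578, -0.1065, 0.1053]
eef_rot: [0.462, 0.534, -0.464, 0.535]
contact_force: [-2.8, -3.4, 5.1]
opening: 0.008
```

>>> play_rows(
  targets=[
    [[0,0,0],[0,0.05,0.2],255],
    [[0,0,0],[0,0.05,0.25],255],
    [[0,0,0],[0,0.05,0.3],255],
    [[0,0,0],[0,0.05,0.4],255],
    [[0,0,0],[0,0.05,0.3],255],
  ],
)

```text
clock: 14.75
tool_pos: [0.5587, -0.0941, 0.164]
eef_rot: [0.463, 0.535, -0.462, 0.535]
contact_force: [-0.4, 0.3, -0.2]
opening: 0.008
```

>>> play_rows(
  targets=[
    [[0,0,0],[0,0,0],255],
    [[0,0,0],[0,0,0],255],
    [[0,0,0],[0,0,0],255],
    [[0,0,0],[0,0,0],255],
    [[0,0,0],[0,0,0],255],
  ],
)

```text
clock: 15.25
tool_pos: [0.5579, -0.0944, 0.1624]
eef_rot: [0.462, 0.535, -0.463, 0.535]
contact_force: [-0.2, -0.2, -0.5]
opening: 0.004
```

```bash
python3 - <<'E'
from h import *
take("side","side12");take("scene","scene12");take("wrist","wrist12");s=r.get_state(); print(s["tool_pos"],s["contact_force"])
crop("side12",220,130,380,250,4.5,"s12b")
crop("scene12",190,130,350,250,4.5,"sc12b")
cv2.imwrite("pics/w12b.png",cv2.resize(cv2.imread("pics/wrist12.png"),None,fx=1.4,fy=1.4))
E
```

```text
[ 0.55811081 -0.09438513  0.16268552] [ 0.64532815 -0.34579702 -0.38324537]
```

View pics/s12b.png

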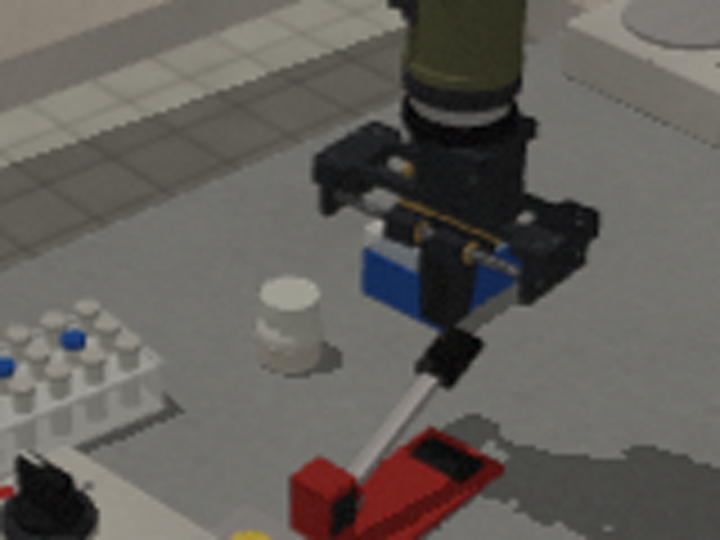

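View pics/sc12b.png

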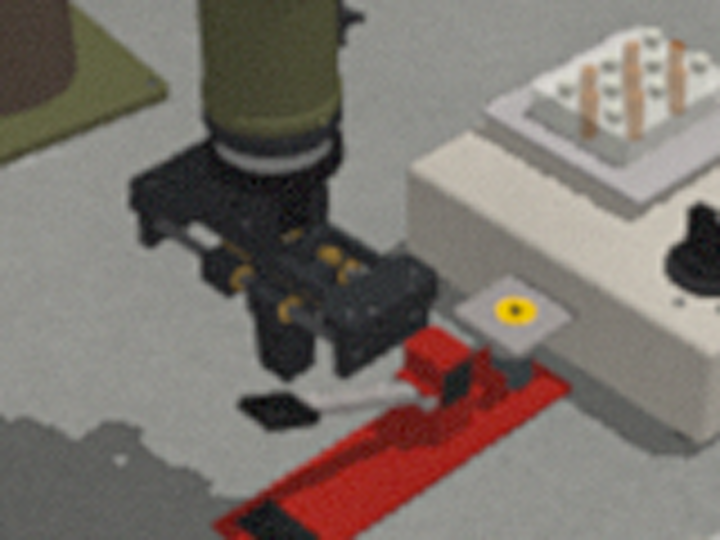

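View pics/w12b.png

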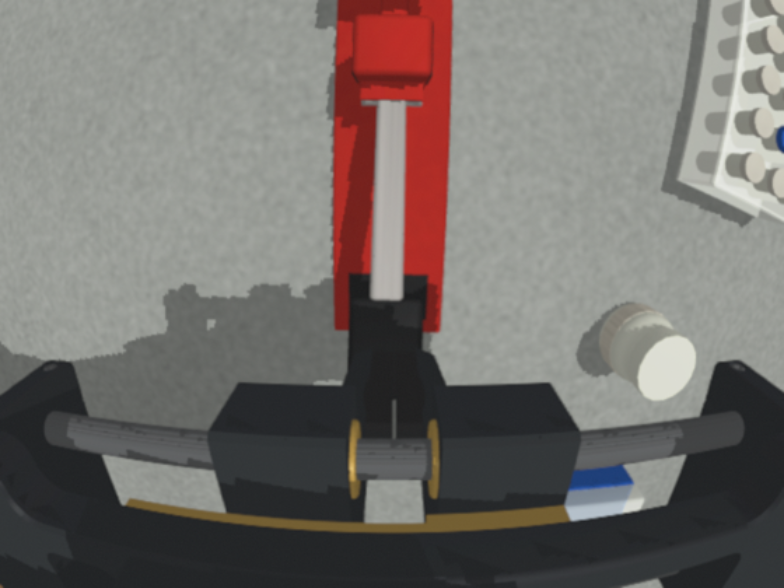

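>>> play_rows(
  targets=[
    [[0,0,0],[-0.07,0,-0.3],255],
    [[0,0,0],[0,0,-0.18],255],
    [[0,0,0],[0.01,-0.05,-0.15],255],
    [[0,0,0],[0.01,-0.06,-0.15],255],
    [[0,0,0],[0.01,-0.06,-0.15],255],
  ],
)

```text
clock: 15.9
tool_pos: [0.5563, -0.1014, 0.1256]
eef_rot: [0.462, 0.535, -0.463, 0.535]
contact_force: [-3.0, 1.1, 6.6]
opening: 0.004
```

>>> play_rows(
  targets=[
    [[0,0,0],[0.01,-0.05,-0.15],255],
    [[0,0,0],[0.01,-0.04,-0.15],255],
    [[0,0,0],[0.01,-0.04,-0.15],255],
    [[0,0,0],[0,-0.03,-0.15],255],
    [[0,0,0],[0,-0.03,-0.15],255],
  ],
)

```text
clock: 16.4
tool_pos: [0.5572, -0.1095, 0.0966]
eef_rot: [0.462, 0.535, -0.463, 0.535]
contact_force: [-4.2, 0.4, 13.0]
opening: 0.004
```

>>> play_rows(
  targets=[
    [[0,0,0],[0,-0.03,-0.15],255],
    [[0,0,0],[0,-0.02,-0.15],255],
    [[0,0,0],[0,0,-0.15],255],
    [[0,0,0],[0,0,-0.12],255],
    [[0,0,0],[0,0,0],255],
  ],
)

```text
clock: 16.9
tool_pos: [0.5574, -0.1112, 0.0742]
eef_rot: [0.462, 0.535, -0.463, 0.535]
contact_force: [-4.7, 0.8, 17.3]
opening: 0.008
```

>>> play_rows(
  targets=[
    [[0,0,0],[0,0,-0.05],255],
    [[0,0,0],[0,0,0],255],
    [[0,0,0],[0,0,0],255],
  ],
)

```text
clock: 17.2
tool_pos: [0.5575, -0.1112, 0.0736]
eef_rot: [0.462, 0.535, -0.463, 0.535]
contact_force: [-7.0, 0.8, 26.5]
opening: 0.01
```

>>> play_rows(
  targets=[
    [[0,0,0],[0,0,-0.01],255],
    [[0,0,0],[0,0,0],255],
    [[0,0,0],[0,0,0],255],
    [[0,0,0],[0,0,0],255],
    [[0,0,0],[0,0,0],255],
  ],
)

```text
clock: 17.7
tool_pos: [0.5574, -0.1112, 0.0734]
eef_rot: [0.462, 0.535, -0.463, 0.535]
contact_force: [-7.8, 1.3, 29.8]
opening: 0.004
```

```bash
python3 - <<'E'
from h import *
take("side","side13");take("scene","scene13");s=r.get_state(); print(s["tool_pos"],s["contact_force"],np.abs(s["qd"]).max())
crop("side13",200,150,360,270,4.5,"s13b")
cv2.imwrite("pics/sc13b.png",cv2.resize(cv2.imread("pics/scene13.png"),None,fx=1.4,fy=1.4))
E
```

```text
[ 0.55746334 -0.11120202  0.07341669] [-6.62833258  1.33343102 29.01423905] 0.0011180466767796117
```

View pics/s13b.png

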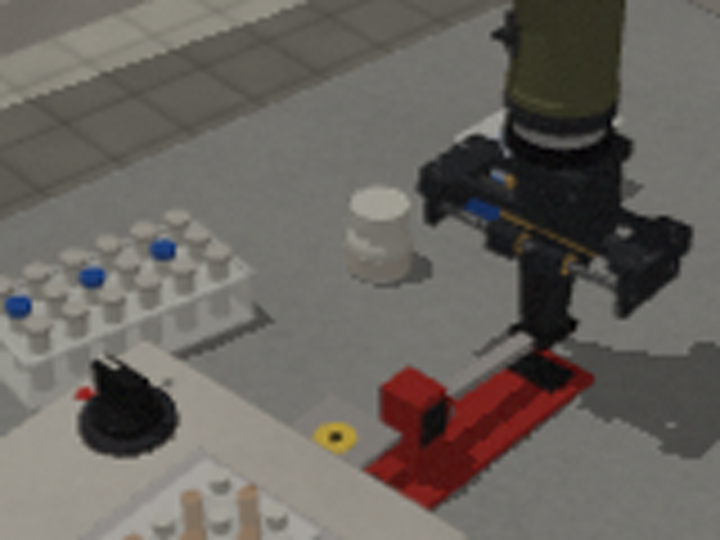

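View pics/sc13b.png

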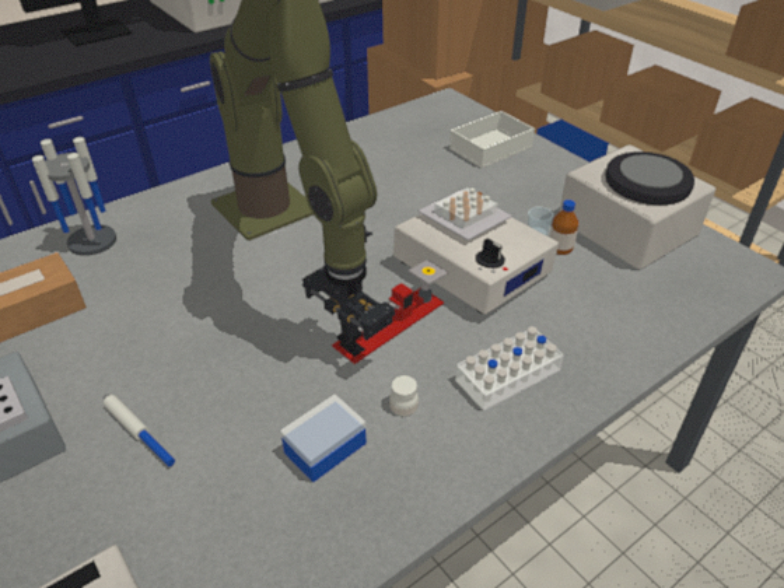

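Everything reads as it should: the handle is at its stop, the tab edge is up, the selector points at red and the bystanders are where they were. Handing in.

```bash
python3 -c "
from h import *
print(r.finish_job())"
```

```text
the job is handed in; nothing more can be done
None
```

The job is handed in, at about 18 s on the clock, with the jack handle held fully down and the shaker's tab edge raised.

- **Selector:** I turned it about 0.7 rad back to the red off mark and let go. The pictures afterwards show the pointer at the red dot, and it was still there at the end.
- **Jack:** I gripped it by its tower, slid the saddle in under the lift tab, set it on the bench and let go. The last look before lowering put the saddle about 2 mm from straight below the yellow disc. I moved it 1 mm closer as it touched down. The jack and tab point the same way to within about 0.01 rad.
- **First pump:** I pressed the pad to its stop, where the push rose to about 29 N without the handle moving further, and the yellow disc was seen to rise. I then lifted clear. In the scene camera the pad came back to within half a pixel of its starting position and the disc to its own, so the handle was fully up.
- **Final hold:** The second press is held at the stop with about 29 N, with the tool still and its height the same as at the first stop (73.4 mm). The side view matches the first fully raised one.
- **Bystanders:** I saw no change in any of them in the final scene picture, but I checked this by eye and did not measure it.

Two readings were less clean. A steady sideways force of about 7 N on the tool came with the push. Some of the tool's position readings wandered by a few millimetres, so I set the jack's position from the wrist camera instead.

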